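# Fold the inner cover down and close the bench cooler

## Task

Close up the bench cooler: first push its upright inner flap over with the fingertips until it lies flat on the wells, and only then push the hinged lid shut over it, fully down. Only push, gently: pinch and lift nothing, keep the cooler standing about where it is, and leave the small glassware and tubes beside it undisturbed. Finish with the arm clear.

Things in the scene. Friction and masses are not known exactly. Their poses are not given: they have to be found in the camera images.
- cooler: The bench cooler: a heavy (about 3 kg) pale translucent box, loose on the bench, 160 mm deep (x) by 215 mm wide (y), its open rim 80 mm high. Origin: centre of its underside; x points from its front (robot side) to its rear, where the lid is hinged, y to its left, z up.
- flap (a joint): Angle of the plain grey inner flap, rad: 0 = upright, 1.57 = folded flat over the wells, negative = leaning outward. It folds from the cooler's left (+y) side toward its right (-y). Starts between -0.15 and 0.15. Stiff hinge (0.10 N m): it stays where it is left, so push it all the way down, 1 to 2 N near its free edge. While it stands it is in the lid's way.
- cooler_lid (a joint): Angle of the cooler's lid, rad: 0 = fully shut, grows as it opens to the rear, 1.745 = stop. It starts open between 1.55 and 1.72, standing about upright, and stays there by itself; pushed forward past about 1.1 rad it sinks shut by its own weight in about 2 s. The lid weighs 140 g.
- flap_edge (a point): Free end of the flap plate (base of the tab), on its mid-line, in mid-thickness, 150 mm from the flap hinge. The plate is 4 mm thick and 108 mm wide along the cooler's x (cooler frame x = -62 to +46 mm); a finger tab 40 mm wide in its middle reaches 164 mm from the hinge.
- flap_hinge (a point): Middle of the flap's hinge axis, which runs along the cooler's x at its left rim (cooler frame x = -8, y = +80, z = 78.5 mm). The point turns with the flap.
- lid_rim (a point): Middle of the lid's free (front when shut) edge, on its outer face, 155 mm from the lid hinge; 103 mm above the bench when shut. The lid is a slab 160 mm from hinge to free edge, 215 mm wide, 22 mm thick; its underside lies in the plane of the hinge axis, its outer face 21 mm from it. Open, the outer face looks to the rear.
- lid_hinge (a point): Middle of the lid's hinge axis, which runs along the cooler's y at its rear (cooler frame x = +80, y = 0, z = 82 mm). The point turns with the lid.
- vial_a: Bystander: small brown vial with a dark cap, 28 mm across, 62 mm tall. Origin: centre of its underside.
- beaker: Bystander: small clear beaker, 52 mm across, 68 mm tall. Origin: centre of its underside.
- petri: Bystander: round shallow clear dish with lid, 58 mm across, 16 mm tall. Origin: centre of its underside.
- tube: Bystander: clear conical tube with a screw cap, standing on its skirt, 34 mm across, 116 mm tall. Origin: centre of its underside. The four bystanders stand within 110 mm of the cooler's left and right sides, in any order.

How it is judged:
By the outcome, as a careful person would: the job done as asked, in the order asked, and still so for the second after the job is handed in, with the robot touching nothing.
It also fails if it takes over 58 s, if anything falls off the work surface, if the arm or the gripper's body presses on something with over 40 N, if the wrist force passes 120 N, or if a joint passes its speed limit or range.

## Robot

A 7-joint arm with a two-finger parallel gripper is mounted at the origin on a cart in front of the work surface, level with it; the furniture and walls round the work are solid. World frame = base frame: x ahead of the robot, y to its left, z up, the work surface at z = 0. Lengths are in m, angles in rad, forces in N, time in s.
With the tool pointing down it reaches from about 0.4 to 0.85 m from the base axis. Payload 10.4 kg.
Tool frame: the origin (TCP) lies midway between the tips of the shut fingers; the grasp point (between the pads) lies 19 mm behind it; z points along the fingers, y is the line along which they close (so a half turn about z gives the same grasp; the last joint's range is limited). The gripper opens to 87 mm and grips with 3 to 60 N. Pads are 19 mm wide; open, the fingers measure 117 mm over their backs; the gripper's body (75 mm by 190 mm) begins 51 mm behind the grasp point.
Start: joints at [1.103, 0.332, -0.065, 1.46, 0.022, 1.35, -0.088], TCP at [0.269, -0.564, 0.223] pointing down, gripper open.
Joint ranges: [-2.6, 2.6], [-0.5, 2.12], [-1.47, 1.34], [0.16, 2.42], [-1.27, 4.41], [0.06, 2.06], [-2.6, 2.6]. Speed limits (rad/s): [2.22, 2.22, 2.79, 2.79, 3.14, 3.14, 3.14].

## Interface

Orientations are given as a unit quaternion [x, y, z, w].
In Python, from bench import r gives the robot as it stands.
- The arm moves only by the tool arm_command, never from a script. Its arguments are lists of equal length, an entry for each row: "xyz": the shift along the world's x, y, z in m, a list of three; "rot": the turn, a rotation vector about the world's x, y, z in rad, a list of three. In form: {"xyz": [[tx, ty, tz], ...], "rot": [[ax, ay, az], ...]}. A call has 1 to 20 rows; each row is the pose to reach, as a shift and turn from the pose commanded when the call began; what a row does not reach only later rows make up. A row lasts 1/12 s, in which the tool goes at most 41.7 mm and 7.16 degrees, less where a joint would pass 70% of its speed; a pose out of reach is approached as far as the arm can. A call with a gripper value outside its range is refused whole. "grip" is the opening, from 0 (shut) to 1 (fully open), set as the call begins (left out, the last holds). The fingers move at their own pace and stop on an object; "squeeze" is the grip in N (left out, the last holds). Time passes only in rows, so rows that repeat a pose let the fingers close. It gives the time, the measured TCP pose, the force, the opening and the grip force at its end, in the units of the state.
- r.read_state(): the state, without advancing time (a new reading comes with each control period).
- r.camera(name): name is "scene" or "top" or "wrist"; returns the picture (400x640x3 uint8, red, green, blue); there is no depth.
- r.camera_model(name): a dict with "fx", "fy", "cx", "cy" (pixels), "k1" (the pictures are not rectified: a ray, as slopes to the right and down, at radius r is drawn at 1 + k1 r^2 times it, then the intrinsics apply), "T" (4x4, takes a point from camera to world coordinates). Camera axes: x right, y up, looking along -z (the intrinsics and any distortion apply to the point x, -y, -z); pixel columns grow to the right and rows downward; lengths in m; the calibration is good to about 2 mm. A picture is of the moment at which its call begins: read the wrist's pose just before it. camera_model takes no time and is no camera call; for the wrist camera it gives the pose at the moment of the call.
- r.close_job(): hands the job in; it is judged then, once.
Trained networks look in the newest picture that a camera, given by its name, has taken for a name from the list of things; names that differ only in an ending like _2 or _b are one class to them, and where a whole thing is asked for, a point or a joint stands for the part that bears it (a point fixed in the world has none). Each returns a list of dicts, best first, with "conf" (0 to 1); they miss things now and then, are a little off and sometimes report something else, mostly with a low value. They report only what shows in the picture. A call takes as long as a camera call.
- r.look_for(label, camera): "at" ([x, y, z] in m, in the coordinates of the camera as it stood for that picture, good to about 4 mm: the middle of the surface that is visible of it).
- r.spot_point(label, camera): "at" ([x, y, z] in m, in the coordinates of the camera as it stood for that picture, good to about 4 mm: a listed point, or the origin of a listed thing).
The state is a dict: "time": time; "joint_positions": joint angles; "joint_vel": joint speeds; "joint_torque": joint torques, N m; "ee_pos": TCP position; "eef_rot": TCP orientation; "ft_force": force on the tool from outside, world axes, zero at the start; "torque": the same for the moment, N m; "width": finger opening in m; "grip_force": force on a finger pad.
Only numpy, scipy, OpenCV 4.12 (cv2) and the standard library are available. Lean on these libraries where they do the work, as an engineer would, in place of code of your own. Each camera call takes 0.05 s, during which the arm holds its last target. There are 200 camera calls.

## Working session

There is one attempt and no reset: what is moved stays moved. The work goes in short steps, Python scripts to look and compute and a tool call to move; the robot and the scene stay as the last step left them, time stands still between calls to the robot, and variables do not carry over. Pictures are saved under pics/ and viewed, at most 10 in all, crops included, and the job is handed in when it is done.

Besides the shell and the picture viewer there is one more tool, called in YAML: its name, and indented under it one key for each argument. arm_command: Moves the arm, as the interface text tells. Its arguments: {"type":"object","properties":{"xyz":{"type":"array"},"rot":{"type":"array"},"grip":{"type":"number"},"squeeze":{"type":"number"}},"required":["xyz","rot"]}

```bash
mkdir -p pics
cat > h.py <<'E'
from bench import r
import numpy as np, cv2
def W(cam,p):
    T=np.array(r.camera_model(cam)["T"]); return (T@np.r_[p,1])[:3]
def snap(cam,name):
    im=r.camera(cam); cv2.imwrite(f'pics/{name}.png',im[:,:,::-1]); return im
def find(cam,labels,fn='spot_point',n=2):
    for l in labels:
        for d in getattr(r,fn)(l,cam)[:n]: print(cam,fn,l,round(d['conf'],2),W(cam,d['at']).round(3))
E
python3 - <<'E'
from h import *
for c in ('scene','top'):
    snap(c,c+'0')
    find(c,['cooler','flap_edge','flap_hinge','lid_rim','lid_hinge','vial_a','beaker','petri','tube'],n=1)
s=r.read_state(); print(s['time'],s['ee_pos'],s['eef_rot'])
a=cv2.imread('pics/scene0.png');b=cv2.imread('pics/top0.png')
E
```

```text
scene spot_point cooler 0.84 [ 0.527 -0.113  0.002]
scene spot_point flap_edge 0.61 [ 0.523 -0.027  0.231]
scene spot_point flap_hinge 0.75 [ 0.52  -0.026  0.081]
scene spot_point lid_rim 0.81 [ 0.63 -0.11  0.24]
scene spot_point lid_hinge 0.7 [ 0.611 -0.112  0.083]
scene spot_point vial_a 0.63 [ 0.547 -0.281  0.003]
scene spot_point beaker 0.93 [0.572 0.059 0.002]
scene spot_point petri 0.6 [ 0.465 -0.291  0.   ]
scene spot_point tube 0.75 [0.493 0.08  0.002]
top spot_point cooler 0.7 [ 0.608 -0.108  0.081]
top spot_point flap_edge 0.46 [ 0.523 -0.026  0.229]
top spot_point flap_hinge 0.55 [ 0.519 -0.024  0.073]
top spot_point lid_rim 0.6 [ 0.625 -0.108  0.234]
top spot_point lid_hinge 0.86 [ 0.602 -0.11   0.084]
top spot_point vial_a 0.72 [ 0.55  -0.277 -0.002]
top spot_point beaker 0.63 [ 0.575  0.065 -0.002]
top spot_point petri 0.81 [ 0.464 -0.292  0.   ]
top spot_point tube 0.48 [0.493 0.079 0.   ]
1.0 [ 0.26891281 -0.5642047   0.22257934] [ 9.75375167e-01  2.20552221e-01 -7.32115284e-06  3.98094249e-05]
```

View pics/scene0.png

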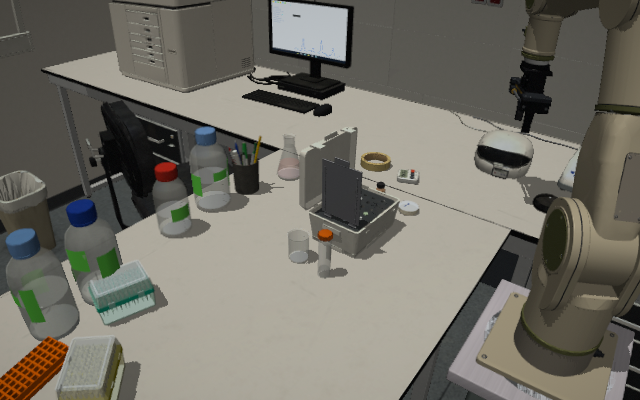

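View pics/top0.png

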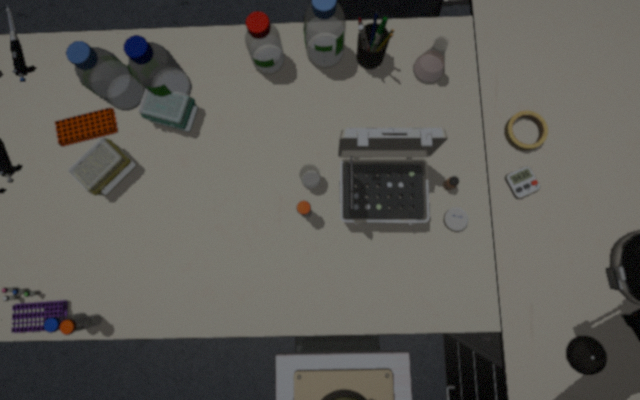

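The scene view shows the cooler at px (350,215) with the flap upright and the lid open. The beaker (298,246) and tube (325,253) stand on its left, the vial (380,187) and dish (408,208) on its right. The top view agrees: cooler at (385,190) with almost no yaw, and clear bench behind the lid. I'll go over the flap to its left side with the fingers shut.

arm_command:
  xyz:
    - [0,0,0.03]
    - [0.01,0.02,0.06]
    - [0.02,0.05,0.08]
    - [0.035,0.085,0.085]
    - [0.05,0.12,0.085]
    - [0.065,0.155,0.085]
    - [0.08,0.19,0.085]
    - [0.095,0.225,0.085]
    - [0.11,0.26,0.085]
    - [0.125,0.295,0.085]
    - [0.14,0.33,0.085]
    - [0.155,0.365,0.085]
    - [0.17,0.4,0.085]
    - [0.185,0.435,0.085]
    - [0.2,0.47,0.085]
    - [0.215,0.505,0.085]
    - [0.23,0.54,0.085]
    - [0.24,0.57,0.085]
    - [0.246,0.589,0.085]
    - [0.246,0.589,0.085]
  rot:
    - [0,0,0]
    - [0,0,-0.03]
    - [0,0,-0.06]
    - [0,0,-0.1]
    - [0,0,-0.14]
    - [0,0,-0.18]
    - [0,0,-0.22]
    - [0,0,-0.26]
    - [0,0,-0.3]
    - [0,0,-0.34]
    - [0,0,-0.38]
    - [0,0,-0.42]
    - [0,0,-0.445]
    - [0,0,-0.445]
    - [0,0,-0.445]
    - [0,0,-0.445]
    - [0,0,-0.445]
    - [0,0,-0.445]
    - [0,0,-0.445]
    - [0,0,-0.445]
  grip: 0
  squeeze: 5

```text
time: 2.67
ee_pos: [0.5153, 0.03, 0.3076]
eef_rot: [1.0, 0.003, 0.0, -0.001]
ft_force: [0.5, 1.2, -0.7]
width: 0.0004
grip_force: 0.0
```

arm_command:
  xyz:
    - [0,0,0]
    - [0,0,-0.02]
    - [0,0,-0.04]
    - [0,0,-0.06]
    - [0,0,-0.08]
    - [0,0,-0.1]
    - [0,0,-0.105]
    - [0,0,-0.105]
  rot:
    - [0,0,0]
    - [0,0,0]
    - [0,0,0]
    - [0,0,0]
    - [0,0,0]
    - [0,0,0]
    - [0,0,0]
    - [0,0,0]

```text
time: 3.33
ee_pos: [0.5141, 0.0234, 0.2015]
eef_rot: [1.0, -0.001, -0.001, 0.0]
ft_force: [-0.4, 0.6, 0.7]
width: 0.0003
grip_force: 0.0
```

Run:
```python
from h import *
im=snap('scene','s1'); c=im[110:290,230:470,::-1]; cv2.imwrite('pics/s1c.png',cv2.resize(c,None,fx=3,fy=3,interpolation=cv2.INTER_CUBIC))
find('scene',['flap_edge','flap_hinge','lid_rim'],n=1)
print(r.read_state()['ee_pos'],r.read_state()['ft_force'])
# fingertip corner path relative to TCP command (0.515,0.025,0.2026)
for t in np.linspace(0,1.57,19):
    rr=.125; y=-.025-rr*np.sin(t)+.002*np.cos(t)+.015; z=.0785+rr*np.cos(t)+.002*np.sin(t)
    print(round(t,2),round(y,3),round(z,3),'d',round(y-.025,3),round(z-.2026,3))
```

```text
scene spot_point flap_edge 0.81 [ 0.522 -0.026  0.235]
scene spot_point flap_hinge 0.94 [ 0.521 -0.029  0.078]
[0.51566233 0.02454134 0.20399565] [0.15261213 1.01745691 0.4984512 ]
0.0 -0.008 0.204 d -0.033 0.001
0.09 -0.019 0.203 d -0.044 0.001
0.17 -0.03 0.202 d -0.055 -0.001
0.26 -0.04 0.2 d -0.065 -0.003
0.35 -0.051 0.197 d -0.076 -0.006
0.44 -0.061 0.193 d -0.086 -0.01
0.52 -0.071 0.188 d -0.096 -0.015
0.61 -0.08 0.182 d -0.105 -0.021
0.7 -0.089 0.176 d -0.114 -0.027
0.78 -0.097 0.168 d -0.122 -0.034
0.87 -0.104 0.16 d -0.129 -0.042
0.96 -0.111 0.152 d -0.136 -0.051
1.05 -0.117 0.143 d -0.142 -0.06
1.13 -0.122 0.133 d -0.147 -0.069
1.22 -0.127 0.123 d -0.152 -0.079
1.31 -0.13 0.113 d -0.155 -0.09
1.4 -0.133 0.102 d -0.158 -0.1
1.48 -0.134 0.091 d -0.159 -0.111
1.57 -0.135 0.081 d -0.16 -0.122
```

View pics/s1c.png

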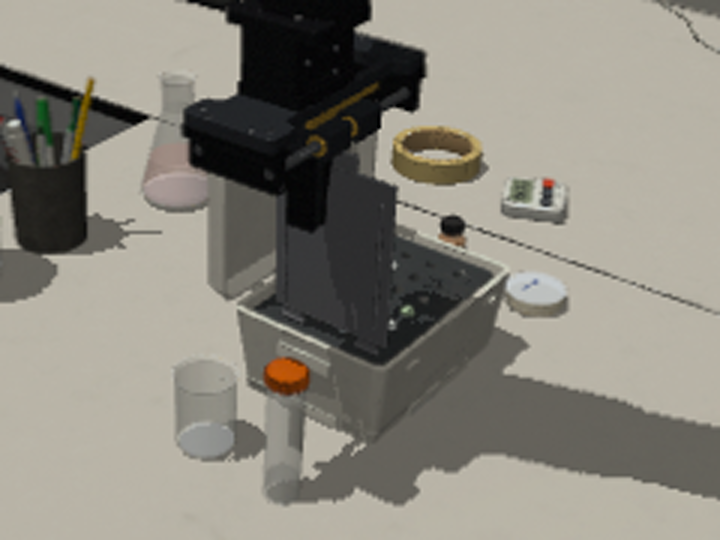

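The crop shows the shut fingers at px (305,200), left of the upright flap at (350,250) and clear of the tube and beaker. Now I'll push the flap along its arc.

arm_command:
  xyz:
    - [0,-0.015,0]
    - [0,-0.027,0]
    - [0,-0.035,0]
    - [0,-0.043,0]
    - [0,-0.051,0]
    - [0,-0.059,-0.001]
    - [0,-0.067,-0.003]
    - [0,-0.075,-0.006]
    - [0,-0.083,-0.009]
    - [0,-0.09,-0.012]
    - [0,-0.097,-0.016]
    - [0,-0.104,-0.02]
    - [0,-0.111,-0.025]
    - [0,-0.117,-0.03]
    - [0,-0.123,-0.036]
    - [0,-0.129,-0.042]
    - [0,-0.134,-0.049]
    - [0,-0.139,-0.056]
    - [0,-0.143,-0.063]
    - [0,-0.147,-0.07]
  rot:
    - [0,0,0]
    - [0,0,0]
    - [0,0,0]
    - [0,0,0]
    - [0,0,0]
    - [0,0,0]
    - [0,0,0]
    - [0,0,0]
    - [0,0,0]
    - [0,0,0]
    - [0,0,0]
    - [0,0,0]
    - [0,0,0]
    - [0,0,0]
    - [0,0,0]
    - [0,0,0]
    - [0,0,0]
    - [0,0,0]
    - [0,0,0]
    - [0,0,0]

```text
time: 5.2
ee_pos: [0.5148, -0.1225, 0.1317]
eef_rot: [1.0, -0.0, -0.0, -0.0]
ft_force: [0.3, 0.1, 0.2]
width: 0.0004
grip_force: 0.2
```

arm_command:
  xyz:
    - [0,-0.003,-0.007]
    - [0,-0.005,-0.014]
    - [0,-0.007,-0.021]
    - [0,-0.009,-0.028]
    - [0,-0.01,-0.034]
    - [0,-0.011,-0.039]
    - [0,-0.012,-0.043]
    - [0,-0.012,-0.047]
    - [0,-0.012,-0.049]
    - [0,-0.012,-0.051]
    - [0,-0.012,-0.051]
  rot:
    - [0,0,0]
    - [0,0,0]
    - [0,0,0]
    - [0,0,0]
    - [0,0,0]
    - [0,0,0]
    - [0,0,0]
    - [0,0,0]
    - [0,0,0]
    - [0,0,0]
    - [0,0,0]

```text
time: 6.12
ee_pos: [0.5149, -0.1341, 0.0813]
eef_rot: [1.0, -0.0, -0.0, -0.0]
ft_force: [0.0, 0.9, 0.3]
width: 0.0002
grip_force: 0.0
```

arm_command:
  xyz:
    - [0,0,-0.001]
    - [0,0,-0.002]
    - [0,0,-0.003]
    - [0,0,-0.004]
    - [0,0,-0.004]
  rot:
    - [0,0,0]
    - [0,0,0]
    - [0,0,0]
    - [0,0,0]
    - [0,0,0]

```text
time: 6.53
ee_pos: [0.5154, -0.1342, 0.0804]
eef_rot: [1.0, -0.0, 0.0, 0.001]
ft_force: [-12.5, 2.7, 29.1]
width: 0.0005
grip_force: 14.5
```

Run:
```python
from h import *
im=snap('scene','s2'); c=im[110:290,230:470,::-1]; cv2.imwrite('pics/s2c.png',cv2.resize(c,None,fx=3,fy=3,interpolation=cv2.INTER_CUBIC))
find('scene',['cooler','flap_edge','flap_hinge','lid_rim','lid_hinge'],n=1)
print(r.read_state()['ee_pos'],r.read_state()['ft_force'])
```

```text
scene spot_point cooler 0.9 [ 0.529 -0.111  0.003]
scene spot_point flap_edge 0.62 [ 0.518 -0.18   0.082]
scene spot_point flap_hinge 0.93 [ 0.523 -0.028  0.078]
scene spot_point lid_rim 0.71 [ 0.629 -0.109  0.236]
scene spot_point lid_hinge 0.96 [ 0.611 -0.111  0.082]
[ 0.51538206 -0.13416892  0.08038348] [-12.55787903   2.41305481  29.14692247]
```

View pics/s2c.png

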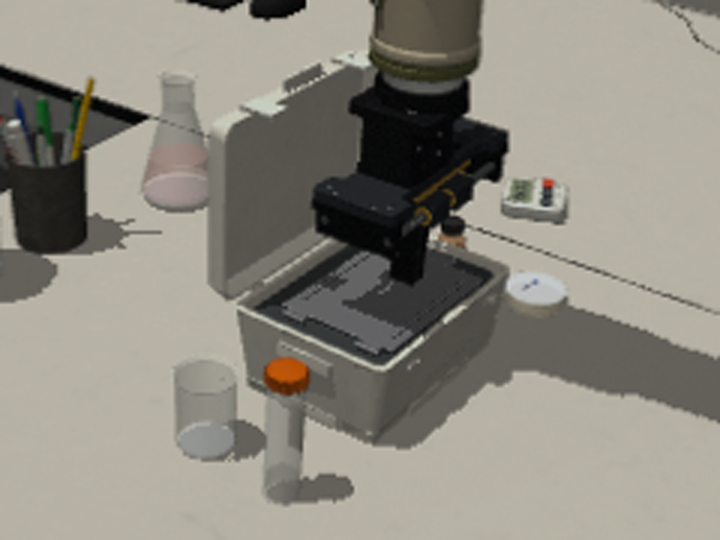

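The crop shows the flap lying flat in the rim (px 360,300), and the 29 N reading confirms it has hit a firm stop. I'll lift off and go over behind the lid.

arm_command:
  xyz:
    - [0,0,0.01]
    - [0,0,0.03]
    - [0,0,0.06]
    - [0,0,0.09]
    - [0,0,0.12]
    - [0,0.005,0.15]
    - [0,0.01,0.18]
    - [0,0.015,0.21]
    - [0,0.02,0.235]
    - [0.02,0.024,0.235]
    - [0.045,0.024,0.235]
    - [0.07,0.024,0.235]
    - [0.095,0.024,0.235]
    - [0.12,0.024,0.235]
    - [0.145,0.024,0.235]
    - [0.165,0.024,0.235]
    - [0.165,0.024,0.235]
    - [0.165,0.024,0.235]
  rot:
    - [0,0,0]
    - [0,0,0]
    - [0,0,0]
    - [0,0,0]
    - [0,0,0]
    - [0,0,0]
    - [0,0,0]
    - [0,0,0]
    - [0,0,0]
    - [0,0,0]
    - [0,0,0]
    - [0,0,0]
    - [0,0,0]
    - [0,0,0]
    - [0,0,0]
    - [0,0,0]
    - [0,0,0]
    - [0,0,0]

```text
time: 8.33
ee_pos: [0.6803, -0.1097, 0.3116]
eef_rot: [1.0, 0.0, -0.001, -0.0]
ft_force: [-0.8, 0.5, 0.8]
width: 0.0006
grip_force: 0.0
```

arm_command:
  xyz:
    - [0,0,-0.02]
    - [0,0,-0.04]
    - [0,0,-0.06]
    - [0,0,-0.08]
    - [0,0,-0.095]
    - [0,0,-0.105]
    - [0,0,-0.105]
    - [0,0,-0.105]
  rot:
    - [0,0,0]
    - [0,0,0]
    - [0,0,0]
    - [0,0,0]
    - [0,0,0]
    - [0,0,0]
    - [0,0,0]
    - [0,0,0]

```text
time: 9.0
ee_pos: [0.6796, -0.1104, 0.2083]
eef_rot: [1.0, -0.0, 0.0, 0.0]
ft_force: [-0.2, -0.6, 0.9]
width: 0.0008
grip_force: 0.0
```

Run:
```python
from h import *
im=snap('scene','s3'); c=im[110:290,230:470,::-1]; cv2.imwrite('pics/s3c.png',cv2.resize(c,None,fx=3,fy=3,interpolation=cv2.INTER_CUBIC))
find('scene',['cooler','flap_edge','lid_rim','lid_hinge'],n=1)
e=r.read_state()['ee_pos'];print(e,r.read_state()['ft_force'])
for f in np.linspace(1.65,0.8,18):
    rr=.13;x=.609-rr*np.cos(f)+.021*np.sin(f)+.0095;z=.082+rr*np.sin(f)+.021*np.cos(f)
    print(round(f,2),'d',round(x-e[0],3),round(z-e[2],3))
```

```text
scene spot_point cooler 0.77 [ 0.529 -0.113  0.004]
scene spot_point flap_edge 0.65 [ 0.519 -0.178  0.079]
scene spot_point lid_rim 0.57 [ 0.627 -0.111  0.242]
scene spot_point lid_hinge 0.69 [ 0.611 -0.11   0.082]
[ 0.68036896 -0.11015973  0.20873647] [ 0.25518963  0.08424211 -0.01343757]
1.65 d -0.031 0.001
1.6 d -0.037 0.003
1.55 d -0.044 0.004
1.5 d -0.05 0.004
1.45 d -0.057 0.005
1.4 d -0.063 0.005
1.35 d -0.07 0.005
1.3 d -0.076 0.004
1.25 d -0.083 0.003
1.2 d -0.089 0.002
1.15 d -0.096 0.001
1.1 d -0.102 -0.001
1.05 d -0.108 -0.004
1.0 d -0.114 -0.006
0.95 d -0.12 -0.009
0.9 d -0.126 -0.012
0.85 d -0.132 -0.015
0.8 d -0.137 -0.019
```

View pics/s3c.png

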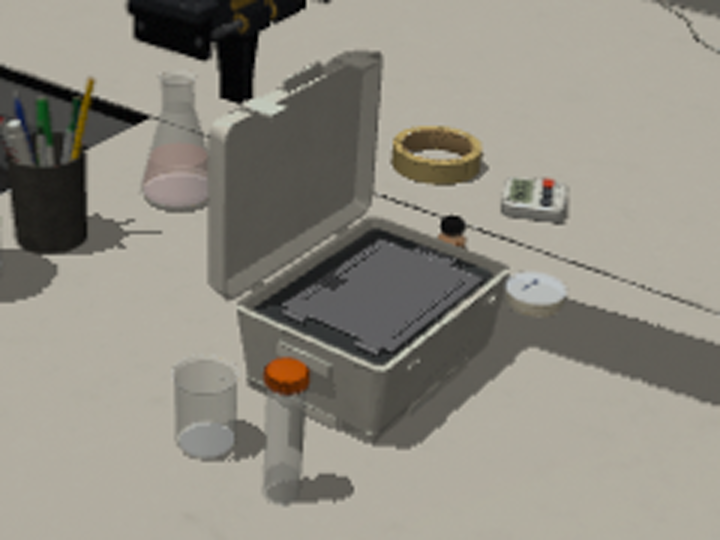

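The crop shows the flap flat at px (380,290) after release and the fingers behind the lid at (235,85). Now I'll push the lid forward.

arm_command:
  xyz:
    - [-0.015,0,0]
    - [-0.027,0,0]
    - [-0.034,0,0]
    - [-0.041,0,0]
    - [-0.048,0,0]
    - [-0.055,0,0]
    - [-0.062,0,0]
    - [-0.069,0,0]
    - [-0.076,0,0]
    - [-0.083,0,0]
    - [-0.09,0,0]
    - [-0.097,0,0]
    - [-0.104,0,-0.002]
    - [-0.111,0,-0.005]
    - [-0.118,0,-0.009]
    - [-0.125,0,-0.012]
    - [-0.13,0,-0.015]
    - [-0.13,0,0.0]
    - [-0.13,0,0.02]
    - [-0.13,0,0.04]
  rot:
    - [0,0,0]
    - [0,0,0]
    - [0,0,0]
    - [0,0,0]
    - [0,0,0]
    - [0,0,0]
    - [0,0,0]
    - [0,0,0]
    - [0,0,0]
    - [0,0,0]
    - [0,0,0]
    - [0,0,0]
    - [0,0,0]
    - [0,0,0]
    - [0,0,0]
    - [0,0,0]
    - [0,0,0]
    - [0,0,0]
    - [0,0,0]
    - [0,0,0]

```text
time: 10.92
ee_pos: [0.5491, -0.1102, 0.2476]
eef_rot: [1.0, -0.0, -0.001, -0.0]
ft_force: [-0.1, 0.5, -0.3]
width: 0.0003
grip_force: 0.0
```

arm_command:
  xyz:
    - [-0.02,0,0]
    - [-0.04,0,0]
    - [-0.06,0,0]
    - [-0.07,0,0]
    - [-0.07,0,0]
    - [-0.07,0,0]
    - [-0.07,0,0]
    - [-0.07,0,0]
    - [-0.07,0,0]
    - [-0.07,0,0]
    - [-0.07,0,0]
    - [-0.07,0,0]
    - [-0.07,0,0]
    - [-0.07,0,0]
    - [-0.07,0,0]
    - [-0.07,0,0]
    - [-0.07,0,0]
    - [-0.07,0,0]
    - [-0.07,0,0]
    - [-0.07,0,0]
  rot:
    - [0,0,0]
    - [0,0,0]
    - [0,0,0]
    - [0,0,0]
    - [0,0,0]
    - [0,0,0]
    - [0,0,0]
    - [0,0,0]
    - [0,0,0]
    - [0,0,0]
    - [0,0,0]
    - [0,0,0]
    - [0,0,0]
    - [0,0,0]
    - [0,0,0]
    - [0,0,0]
    - [0,0,0]
    - [0,0,0]
    - [0,0,0]
    - [0,0,0]

```text
time: 12.58
ee_pos: [0.48, -0.1102, 0.2476]
eef_rot: [1.0, -0.0, 0.0, 0.0]
ft_force: [0.1, 0.4, 1.2]
width: 0.0007
grip_force: 0.0
```

Run:
```python
from h import *
im=snap('scene','s4'); c=im[110:290,230:470,::-1]; cv2.imwrite('pics/s4c.png',cv2.resize(c,None,fx=3,fy=3,interpolation=cv2.INTER_CUBIC))
find('scene',['cooler','lid_rim','lid_hinge'],n=1)
e=r.read_state();print(e['time'],e['ee_pos'],e['ft_force'])
```

```text
scene spot_point lid_rim 0.66 [ 0.453 -0.107  0.103]
scene spot_point lid_hinge 0.56 [ 0.61  -0.11   0.082]
12.7833 [ 0.47996293 -0.11018897  0.24756557] [ 0.69398636  0.44031954 -0.68396331]
```

View pics/s4c.png

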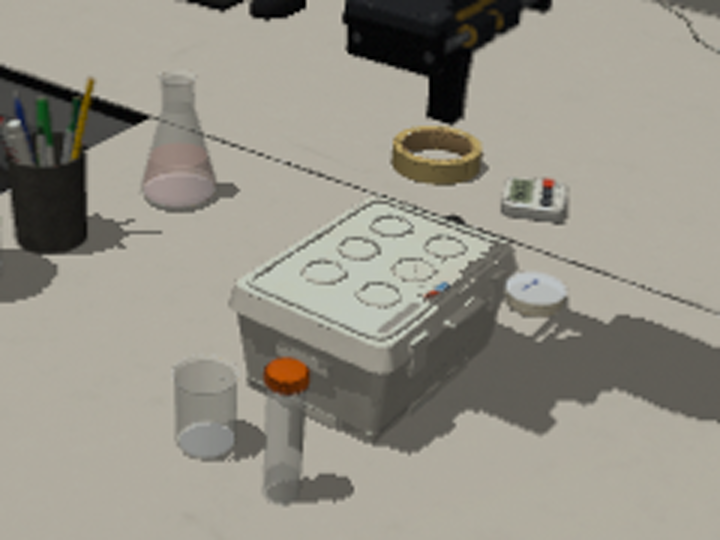

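The crop shows the lid shut (px 375,265), and the rim is measured at z = 0.103. I'll press lightly near its edge to confirm it is fully down, then retreat.

arm_command:
  xyz:
    - [0,0,-0.03]
    - [0,0,-0.06]
    - [0,0,-0.09]
    - [0,0,-0.12]
    - [0,0,-0.132]
    - [0,0,-0.138]
    - [0,0,-0.142]
    - [0,0,-0.144]
    - [0,0,-0.146]
    - [0,0,-0.146]
  rot:
    - [0,0,0]
    - [0,0,0]
    - [0,0,0]
    - [0,0,0]
    - [0,0,0]
    - [0,0,0]
    - [0,0,0]
    - [0,0,0]
    - [0,0,0]
    - [0,0,0]

```text
time: 13.62
ee_pos: [0.4809, -0.1104, 0.1033]
eef_rot: [1.0, -0.0, 0.001, 0.0]
ft_force: [-1.0, 0.2, 3.5]
width: 0.0007
grip_force: 1.9
```

Firm contact at 0.103 m, the height given for the shut lid. Retreating.

arm_command:
  xyz:
    - [0,0,0.01]
    - [0,0,0.03]
    - [0,0,0.06]
    - [0,0,0.09]
    - [0,0,0.12]
    - [0,0,0.15]
    - [0,0,0.18]
    - [0,-0.02,0.2]
    - [-0.005,-0.05,0.2]
    - [-0.01,-0.08,0.2]
    - [-0.015,-0.11,0.2]
    - [-0.02,-0.14,0.2]
    - [-0.025,-0.17,0.2]
    - [-0.03,-0.2,0.2]
    - [-0.04,-0.23,0.2]
    - [-0.05,-0.26,0.2]
    - [-0.06,-0.28,0.2]
    - [-0.06,-0.28,0.2]
  rot:
    - [0,0,0]
    - [0,0,0]
    - [0,0,0]
    - [0,0,0]
    - [0,0,0]
    - [0,0,0]
    - [0,0,0]
    - [0,0,0]
    - [0,0,0]
    - [0,0,0]
    - [0,0,0]
    - [0,0,0]
    - [0,0,0]
    - [0,0,0]
    - [0,0,0]
    - [0,0,0]
    - [0,0,0]
    - [0,0,0]

```text
time: 15.12
ee_pos: [0.4166, -0.3953, 0.3026]
eef_rot: [1.0, -0.004, -0.0, 0.001]
ft_force: [-0.7, -0.9, -0.4]
width: 0.0008
grip_force: 0.0
```

Run:
```python
from h import *
snap('scene','s5'); find('scene',['lid_rim','lid_hinge','vial_a','beaker','petri','tube'],n=1)
e=r.read_state();print(e['time'],e['ee_pos'],e['ft_force'])
```

```text
scene spot_point lid_rim 0.8 [ 0.451 -0.104  0.106]
scene spot_point lid_hinge 0.83 [ 0.607 -0.111  0.083]
scene spot_point beaker 0.76 [0.574 0.063 0.003]
scene spot_point petri 0.54 [ 0.464 -0.29   0.003]
scene spot_point tube 0.91 [0.494 0.079 0.005]
15.4667 [ 0.42066261 -0.38914666  0.30211517] [ 0.14081601  0.29545887 -0.52384465]
```

```bash
python3 -c "from bench import r; print(r.close_job())"
```

```text
the job is handed in; nothing more can be done
None
```

I pushed the flap flat first, then shut the lid fully over it (rim at about 103 mm), and handed the job in at about 15.5 s with the arm clear; the cooler, beaker, dish and tube stayed where they were, and the vial, hidden from the last camera view, was never approached.

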